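# Gap check of a two-lane pouch sealer with a feeler gauge

## Robot

A 6-joint arm with a two-finger parallel gripper is mounted at the origin on the work surface. World frame = base frame: x ahead of the robot, y to its left, z up, the work surface at z = 0. Lengths are in mm, angles in rad, forces in N, time in s.
With the tool pointing down it reaches from about 275 to 975 mm from the base axis. Payload 8.4 kg.
Tool frame: the origin (TCP) lies between the finger pads; the fingertips stand tip_extent ahead of it and the grasp point (between the pads) is the TCP (tip_extent is the distance from the TCP to the fingertips, in mm); z points along the fingers, y is the direction in which the jaws open and shut (so a half turn about z gives the same grasp; the last joint's range is limited). The gripper opens to 92 mm and grips with 3 to 60 N. Pads are 20 mm wide; open, the fingers measure 128 mm over their backs; the gripper's body (75 mm by 189 mm) begins 69 mm behind the grasp point.
Start: joints at [1.31, 0.353, 1.633, -0, 1.155, -0.002], TCP at [159.949, 604.189, 233.583] pointing down, gripper open.
Joint ranges: [-2.63, 2.63], [-0.92, 2.1], [0.06, 2.66], [-1.3, 4.44], [0, 2.69], [-3.02, 3.02]. Speed limits (rad/s): [2.22, 2.22, 2.79, 3.14, 3.14, 3.14].

## Interface

Orientations are given as a unit quaternion [w, x, y, z].
In Python, from plant import * gives the robot as it stands.
- The arm moves only by the tool arm_command, never from a script. Its argument "increments" is a list of rows, each a list of 3 entries, a list of its own where there are three numbers: the shift along the tool's x, y, z in cm, then the turn, a rotation vector about the tool's x, y, z in rad, then the opening, from -1 (shut) to 1 (fully open). A call has 1 to 10 rows; each row shifts and turns the commanded pose from where the row before left it, along the tool's axes as they then stand; what a row does not reach is not made up. A row lasts 1/8 s, in which the tool goes at most 62.5 mm and 10.7 degrees, less where a joint would pass 70% of its speed; a pose out of reach is approached as far as the arm can. A call with a gripper value outside its range is refused whole. The fingers move at their own pace and stop on an object; "force" is the grip in N (left out, the last holds). Time passes only in rows, so rows that do not move let the fingers close. It gives the time, the measured TCP pose, the force and the opening at its end, in the units of the state.
- state(): the state, without advancing time (a new reading comes with each control period).
- capture(name): name is "scene" or "top"; returns a dict with "image" (384x512x3 uint8, red, green, blue), "mtx" (3x3 intrinsics, pixels), "R" (3x3) and "t" (3): a world point X has camera coordinates R X + t. Camera axes: x right, y down, z forward; pixel columns grow to the right and rows downward; lengths in mm; the calibration is good to about 2 mm. A picture is of the moment at which its call begins. There is no depth.
- close_job(): hands the job in, once; it reports no verdict.
The state is a dict: "clock": time; "joint_positions": joint angles; "joint_vel": joint speeds; "effort": joint torques, N m; "position": TCP position; "ee_rot": TCP orientation; "force": force on the tool from outside, world axes, zero at the start; "wrist_torque": the same for the moment, N m; "grip_width": finger opening in mm.
Only numpy, scipy, OpenCV 4.12 (cv2) and the standard library are available. Lean on these libraries where they do the work, as an engineer would, in place of code of your own. Each camera call takes 0.05 s, during which the arm holds its last target. There are 200 camera calls.

## Task

Lift the feeler gauge out of its stand and test the pouch sealer's two jaw gaps with its blade, the one on the robot's left first and then the one on its right, each time sliding the blade gently down until it stops. One gap is pinched inside and stops the blade part of the way down; leave the gauge standing upright and let go in the other one, pushed fully home so that its handle sits on the jaws. Never force the blade (a hand pressing with 45 N is too hard), and leave everything else where it is.

Things in the scene. Friction and masses are not known exactly. Their poses are not given: they have to be found in the camera images.
- gauge: feeler gauge, upright, 0.12 kg: aluminium handle 36 mm along its x, 14 mm along its y (pinch it so), 46 mm tall; below it a steel blade 20 mm along x, 3.2 mm thick along y, 38 mm long, lower edge rounded. Origin: centre of the handle's underside (the shoulder), z up. It starts in the stand's slot, shoulder on the stand. Held 30 mm above the shoulder, the fingers stay clear below.
- gauge_tip (a point): middle of the blade's lower edge, 38 mm below the shoulder
- stand: fixed grey block 80 x 80 x 48 mm tall with a 7 x 27 mm slot through its middle, long side along its x, in which the gauge stands (same x and y axes). Origin at the centre of its underside. It is on the robot's right or left.
- sealer: fixed pouch sealer, a low white housing 110 mm (x) by 200 mm (y) by 75 mm tall, its top flat, with two steel jaw pairs side by side flush in it, each 42 mm (x) by 68 mm (y). Origin: centre of its underside, x away from the robot, y to the robot's left, turned by up to 0.25 rad. All hard steel: pressing on it gives less than 1 mm at 20 N.
- gap_left (a point): NOMINAL middle of the left (+y) jaws' gap, level with the jaws' top 75 mm above the table; axes as the sealer's. The gap is an upright slot 5 mm wide along y, 34 mm long along x, 45 mm deep, open at the top. The real gap lies up to 6 mm from this point along y, either way, differing left and right, and stays there unless pushed sideways with over 25 N.
- gap_right (a point): the same for the right (-y) jaws, 82 mm from the left. Out of sight one of the two gaps (left or right, it changes) is pinched: the blade stops hard 17 to 21 mm down. In the other it goes down all its 38 mm until the shoulder sits on the jaws.
- vial_near: bystander, to be left alone: amber pill vial with a white cap, 36 mm across, 72 mm tall; origin at its underside
- vial_far: bystander, to be left alone: amber pill vial with a white cap, 36 mm across, 72 mm tall; origin at its underside
- ointment_jar: bystander, to be left alone: white ointment jar, 64 mm across, 55 mm tall; origin at its underside
- dropper_bottle: bystander, to be left alone: brown glass bottle with a black cap, 48 mm across, 100 mm tall; origin at its underside
- beaker: bystander, to be left alone: open glass beaker, 68 mm across, 80 mm tall; origin at its underside
- spatula: bystander, to be left alone: spatula lying flat, about 0.2 m long; origin at its underside
There are look-alikes about, which are no part of the job. Of the things that look like the gauge, the smallest one is meant.

How it is judged:
By the outcome, as a careful person would: the job done as asked, in the order asked, and still so for the second after the job is handed in, with the robot touching nothing.
It also fails if it takes over 58 s, if anything falls off the work surface, if the arm or the gripper's body presses on something with over 40 N, if the wrist force passes 120 N, or if a joint passes its speed limit or range.

## Working session

There is one attempt and no reset: what is moved stays moved. The work goes in short steps, Python scripts to look and compute and a tool call to move; the robot and the scene stay as the last step left them, time stands still between calls to the robot, and variables do not carry over. Pictures are saved under pics/ and viewed, about 8 in all and at most 12, crops included, and the job is handed in when it is done.

Besides the shell and the picture viewer there is one more tool, called after "Emit:" as name(argument=value, ...), one argument or row to a line, values as JSON. arm_command: Moves the arm, as the interface text tells. Its arguments: {"type":"object","properties":{"increments":{"type":"array"},"force":{"type":"number"}},"required":["increments"]}

```bash
mkdir -p pics; ls
python3 - <<'E'
from plant import *
import cv2,numpy as np
s=state();print(s)
for n in("scene","top"):
    c=capture(n);cv2.imwrite(f"pics/{n}0.png",c["image"][:,:,::-1]);np.savez(f"pics/{n}0.npz",**c);print(n,c["mtx"].tolist(),np.round(c["R"],4).tolist(),c["t"])
a=[cv2.imread(f"pics/{n}0.png") for n in("scene","top")]
E
```

```text
pics
{'clock': 0.0, 'joint_positions': array([ 1.30959531e+00,  3.53672689e-01,  1.63410833e+00,  8.52015004e-07,
        1.15516385e+00, -2.39114947e-03]), 'joint_vel': array([ 6.19118949e-04, -1.08332000e-03,  5.62966163e-04,  5.78367477e-04,
       -4.18786705e-04,  3.11270551e-05]), 'effort': array([-4.14542388e-03, -5.93843758e+01, -3.34202456e+01,  6.93675689e-02,
        2.35659216e-02, -1.65156453e-04]), 'position': array([159.8353998 , 603.75431791, 232.85937413]), 'ee_rot': array([-8.92368703e-05,  1.29044218e-01,  9.91638610e-01, -6.70193135e-04]), 'force': array([-0.7151426 ,  0.24015718, -0.04440157]), 'wrist_torque': array([-0.04998148, -0.00871157, -0.03044164]), 'grip_width': 91.91530869748973}
scene [[425.7302373214124, 0.0, 258.47830610339435], [0.0, 425.7302373214124, 196.39415794617733], [0.0, 0.0, 1.0]] [[-0.861, 0.5086, -0.0011], [0.3941, 0.6658, -0.6336], [-0.3215, -0.5459, -0.7737]] [ 451.42484715 -197.92564304 1282.43535831]
top [[452.92167924410245, 0.0, 252.8457461608784], [0.0, 452.92167924410245, 191.60479680834834], [0.0, 0.0, 1.0]] [[-0.0134, -0.9998, 0.0169], [-0.9916, 0.0111, -0.1291], [0.1289, -0.0184, -0.9915]] [  36.58880759  535.33165063 1129.36976716]
```

View pics/scene0.png

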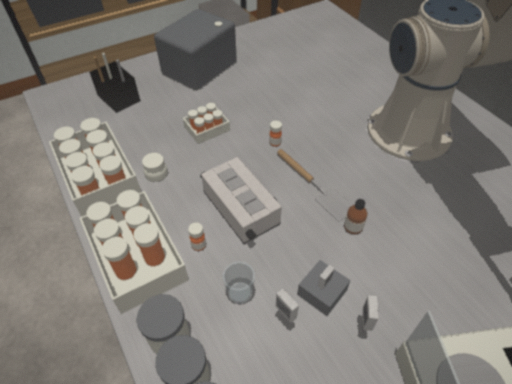

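View pics/top0.png

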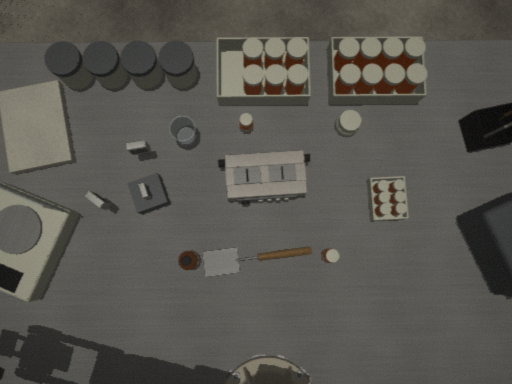

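The scene view shows the stand with the gauge at about (324,285) and the sealer at (240,195). In the top view they are at (148,193) and (265,175). The look-alike gauges are at (137,147) and (95,199) in the top view. Next I'll zoom in.

Run:
```python
import cv2,numpy as np
t=cv2.imread("pics/top0.png");s=cv2.imread("pics/scene0.png")
def cr(im,u,v,w,h):
    o=cv2.resize(im[v:v+h,u:u+w],(400,300),interpolation=cv2.INTER_CUBIC)
    o=cv2.convertScaleAbs(o,alpha=1.3)
    for k in range(0,w,10):cv2.putText(o,str(u+k),(int(k*400/w),8),0,.3,(0,255,255),1);cv2.line(o,(int(k*400/w),8),(int(k*400/w),14),(0,255,255),1)
    for k in range(0,h,10):cv2.putText(o,str(v+k),(0,int(k*300/h)+4),0,.3,(0,255,0),1)
    return o
o=np.vstack([np.hstack([cr(t,116,165,64,48),cr(t,212,138,104,78)]),np.hstack([cr(s,284,250,84,63),cr(s,190,152,112,84)])])
cv2.imwrite("pics/c1.png",o)
for n in("top","scene"):
    c=np.load(f"pics/{n}0.npz");print(n,-c["R"].T@c["t"])
```

```text
top [ 385.75743549   51.47817262 1188.24912652]
scene [879.01498244 602.28315025 867.28718923]
```

View pics/c1.png

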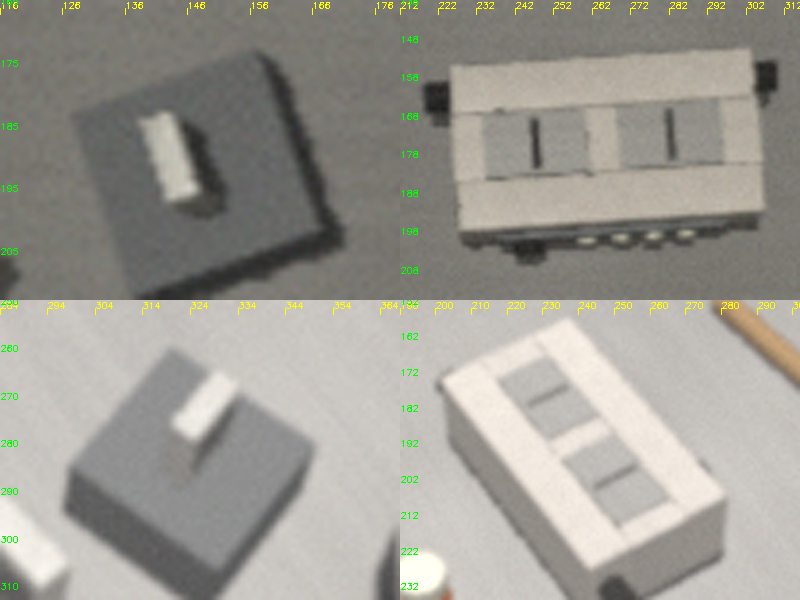

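The gaps show as dark lines near the middles of the jaws, and the gauge handle is bright on the stand at the top left. I'll refine both by triangulation.

```bash
cat > h.py <<'E'
import numpy as np,cv2
def cam(n,f="0"):
    c=np.load(f"pics/{n}{f}.npz");return c
def ray(c,uv):
    d=c["R"].T@np.linalg.solve(c["mtx"],[uv[0],uv[1],1]);return -c["R"].T@c["t"],d
def plane(c,uv,z):
    o,d=ray(c,uv);return o+d*(z-o[2])/d[2]
def tri(a,ua,b,ub):
    o1,d1=ray(a,ua);o2,d2=ray(b,ub);s=np.linalg.lstsq(np.c_[d1,-d2],o2-o1,rcond=None)[0]
    p,q=o1+d1*s[0],o2+d2*s[1];return (p+q)/2,np.linalg.norm(p-q)
E
python3 - <<'E'
from h import *
T,S=cam("top"),cam("scene")
ts=lambda X,Y:(212-.5+(X-400)/3.846,138-.5+Y/3.846)
tg=lambda X,Y:(116-.5+X/6.25,165-.5+Y/6.25)
ss=lambda X,Y:(190-.5+(X-400)/3.571,152-.5+(Y-300)/3.571)
sg=lambda X,Y:(284-.5+X/4.762,250-.5+(Y-300)/4.762)
# dark-line centroids refined
def dark(c,box):
    u,v,w,h=box;g=cv2.cvtColor(c["image"],cv2.COLOR_RGB2GRAY)[v:v+h,u:u+w].astype(float)
    wt=np.clip(np.median(g)-12-g,0,None);yy,xx=np.mgrid[v:v+h,u:u+w];cx,cy=(wt*xx).sum()/wt.sum(),(wt*yy).sum()/wt.sum()
    C=np.cov(np.c_[xx.ravel(),yy.ravel()].T,aweights=wt.ravel()+1e-9);d=np.linalg.eigh(C)[1][:,1];return np.array([cx,cy]),d
L=[dark(T,(240,167,15,18)),dark(S,(242,195,16,14))];R=[dark(T,(275,164,15,18)),dark(S,(224,173,16,14))]
for n,g in(("L",L),("R",R)):
    print(n,g[0][0],g[1][0],tri(T,g[0][0],S,g[1][0]))
    a=plane(T,g[0][0]+5*g[0][1],75)-plane(T,g[0][0]-5*g[0][1],75);print(" slot yaw top",np.arctan(a[1]/a[0]),"on75",plane(T,g[0][0],75),plane(S,g[1][0],75))
ct=[ts(*p) for p in((450,67),(749,50),(764,212),(461,232))]   # far-left, far-right, near-right, near-left
cs=[ss(*p) for p in((592,570),(442,382),(568,318),(724,497))]
for p,q in zip(ct,cs):print("corner",tri(T,p,S,q))
P=np.array([plane(T,p,75) for p in ct]);Q=np.array([plane(S,p,75) for p in cs])
for n,A in(("top",P),("scene",Q)):
    e1=A[0]-A[1];e2=A[3]-A[2];e3=A[0]-A[3];e4=A[1]-A[2]
    print(n,"ctr",A.mean(0),"yaw",[np.arctan2(-e[0],e[1]) for e in(e1,e2)],[np.arctan2(e[1],e[0]) for e in(e3,e4)],[np.linalg.norm(e) for e in (e1,e2,e3,e4)])
# jaw rectangles from top
for r in(((482,113),(586,104),(590,170),(487,178)),((617,105),(718,97),(724,163),(620,172))):
    A=np.array([plane(T,ts(*p),75) for p in r]);print("jaw",A.mean(0))
# gauge
ht=[tg(*p) for p in((140,118),(170,112),(200,192),(168,202))]
hs=[sg(*p) for p in((173,425),(218,373),(240,388),(195,437))]
print("gauge top",tri(T,np.mean(ht,0),S,np.mean(hs,0)))
A=np.array([plane(T,p,94) for p in ht]);print(A.mean(0),A)
b=[tg(*p) for p in((72,115),(260,50),(330,232),(140,297))];A=np.array([plane(T,p,48) for p in b]);print("stand",A.mean(0))
for i in range(4):
    e=A[(i+1)%4]-A[i];print(np.arctan2(e[1],e[0]),np.linalg.norm(e))
E
```

```text
L [246.98776978 175.45251799] [249.5811138 201.1937046] (array([573.03197769,  43.82479578,  71.50890072]), np.float64(3.1731440842982237))
 slot yaw top 0.116174171735415 on75 [571.18041783  44.82039363  75.        ] [575.52310874  45.15751165  75.        ]
R [281.69441517 172.8630137 ] [230.9924812  178.28571429] (array([577.80600158, -42.51431449,  73.42859565]), np.float64(1.773560495826192))
 slot yaw top -0.042768211794192 on75 [576.81252217 -41.84390564  75.        ] [579.03485429 -41.89451337  75.        ]
corner (array([624.38906371, 100.80552628,  71.39234232]), np.float64(0.5324698138643317))
corner (array([635.03042844, -95.89097641,  69.2163263 ]), np.float64(1.1722768254063005))
corner (array([ 528.14358511, -102.98764295,   71.86580226]), np.float64(3.2449777483985485))
corner (array([517.56126124,  93.28106924,  68.63366378]), np.float64(2.9865797912319367))
top ctr [ 5.74795756e+02 -4.65669061e-01  7.50000000e+01] yaw [np.float64(0.04818866117925911), np.float64(0.05502419677234777)] [np.float64(0.05995101980358058), np.float64(0.06331763082098428)] [np.float64(195.4
[... 317 characters left out ...]
9104401144291), np.float64(197.96284677962993), np.float64(104.04917741233406), np.float64(107.02859652038575)]
jaw [574.33039693  44.91222845  75.        ]
jaw [578.02542411 -41.75243005  75.        ]
gauge top (array([536.93371785, 299.06660008,  91.16520544]), np.float64(0.8640337606758977))
[536.26160131 298.73514414  94.        ] [[551.28321619 310.42636542  94.        ]
 [553.51867625 298.84235808  94.        ]
 [522.0056664  286.68919019  94.        ]
 [518.23884642 298.98266288  94.        ]]
stand [535.44720135 296.48004158  48.        ]
-1.2402604706969176 79.8961663724253
-2.769568755451746 80.32842920190951
1.8938825863589246 80.03764269068179
0.3705889290352534 79.72700594799039
```

```bash
cat >> h.py <<'E'
def yang(q):
    w,x,y,z=q;return np.arctan2(1-2*(x*x+z*z),2*(x*y-w*z))
def plan(target,a1,n,s=None):
    if s is None:
        from plant import state;s=state()
    p=np.array(s["position"]);a=yang(s["ee_rot"]);t=-((a1-a+np.pi)%(2*np.pi)-np.pi)/n;d=(np.array(target)-p)/n
    print("at",p.round(1),"a",round(a,4),"J",np.round(s["joint_positions"],2))
    for i in range(n):
        x=np.array([-np.sin(a),np.cos(a)]);y=np.array([np.cos(a),np.sin(a)])
        print([[round(float(v)/10,2) for v in(d[:2]@x,d[:2]@y,-d[2])],[0,0,round(float(t),3)],1]);a-=t
E
python3 -c "
from h import *
plan([536.3,298,175],0.35+np.pi/2,10)"
```

```text
at [159.8 603.8 233. ] a 1.312 J [ 1.31  0.35  1.63 -0.    1.16 -0.  ]
[[-4.42, -1.99, 0.58], [0, 0, -0.061], 1]
[[-4.29, -2.26, 0.58], [0, 0, -0.061], 1]
[[-4.15, -2.52, 0.58], [0, 0, -0.061], 1]
[[-3.99, -2.76, 0.58], [0, 0, -0.061], 1]
[[-3.81, -3.0, 0.58], [0, 0, -0.061], 1]
[[-3.62, -3.23, 0.58], [0, 0, -0.061], 1]
[[-3.42, -3.44, 0.58], [0, 0, -0.061], 1]
[[-3.2, -3.64, 0.58], [0, 0, -0.061], 1]
[[-2.97, -3.83, 0.58], [0, 0, -0.061], 1]
[[-2.74, -4.0, 0.58], [0, 0, -0.061], 1]
```

Emit:
arm_command(
  increments=[
    [[-4.4,-2.0,0.6],[0,0,-0.061],1],
    [[-4.3,-2.3,0.6],[0,0,-0.061],1],
    [[-4.1,-2.5,0.6],[0,0,-0.061],1],
    [[-4.0,-2.8,0.6],[0,0,-0.061],1],
    [[-3.8,-3.0,0.6],[0,0,-0.061],1],
    [[-3.6,-3.2,0.6],[0,0,-0.061],1],
    [[-3.4,-3.4,0.6],[0,0,-0.061],1],
    [[-3.2,-3.6,0.6],[0,0,-0.061],1],
    [[-3.0,-3.8,0.6],[0,0,-0.061],1],
    [[-2.7,-4.0,0.6],[0,0,-0.061],1],
  ],
  force=40,
)

```text
clock: 1.35
position: [536.1, 298.1, 173.1]
ee_rot: [-0.0, -0.176, 0.984, -0.0]
force: [-0.1, 1.2, 0.1]
grip_width: 91.8
```

Emit:
arm_command(
  increments=[
    [[0,0,0],[0,0,0],0.0],
    [[0,0,0],[0,0,0],0.0],
    [[0,0,0],[0,0,0],0.0],
  ],
)

```text
clock: 1.72
position: [534.3, 300.1, 173.6]
ee_rot: [-0.0, -0.175, 0.985, 0.0]
force: [-0.0, 0.5, -0.1]
grip_width: 63.6
```

Run:
```python
from h import *
from plant import *
plan([536.3,298,78],0.35+np.pi/2,4);s=state();print(s["clock"],s["force"],s["grip_width"])
for n in("scene","top"):
    c=capture(n);np.savez(f"pics/{n}1.npz",**c)
a=np.load("pics/scene1.npz")["image"][225:345,250:410];b=np.load("pics/top1.npz")["image"][150:270,80:240]
f=lambda i:cv2.resize(i[:,:,::-1],(400,300),interpolation=cv2.INTER_CUBIC)
cv2.imwrite("pics/c2.png",np.hstack([f(a),f(b)]))
```

```text
at [534.3 300.1 173.6] a 1.9227 J [ 0.51  0.4   1.71  0.    1.03 -1.41]
[[-0.03, -0.07, 2.39], [0, 0, 0.0], 1]
[[-0.03, -0.07, 2.39], [0, 0, 0.0], 1]
[[-0.03, -0.07, 2.39], [0, 0, 0.0], 1]
[[-0.03, -0.07, 2.39], [0, 0, 0.0], 1]
1.725 [-0.01535889  0.50922217 -0.06733607] 63.639671060946284
```

View pics/c2.png

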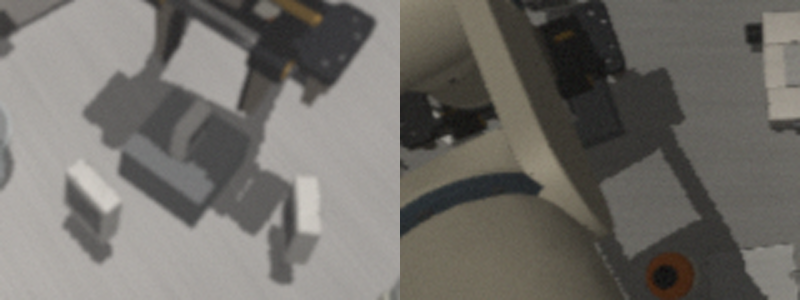

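The gripper straddles the handle as seen in the scene crop (handle at about (190,125) in the crop). Descending.

Emit:
arm_command(
  increments=[
    [[-0.1,-0.3,2.4],[0,0,0],0.0],
    [[0,0,2.4],[0,0,0],-0.2],
    [[0,0,2.4],[0,0,0],-0.2],
    [[0,0,2.3],[0,0,0],-0.2],
    [[0,0,0],[0,0,0],-0.3],
    [[0,0,0],[0,0,0],-0.3],
  ],
  force=40,
)

```text
clock: 2.58
position: [537.3, 297.4, 79.4]
ee_rot: [0.0, -0.175, 0.985, 0.0]
force: [0.6, 0.8, 0.6]
grip_width: 32.1
```

Emit:
arm_command(
  increments=[
    [[0,0,0],[0,0,0],-0.6],
    [[0,0,0],[0,0,0],-0.6],
    [[0,0,0],[0,0,0],-0.8],
    [[0,0,0],[0,0,0],-1],
    [[0,0,0],[0,0,0],-1],
    [[0,0,0],[0,0,0],-1],
  ],
)

```text
clock: 3.32
position: [537.4, 297.1, 79.2]
ee_rot: [0.0, -0.175, 0.985, 0.0]
force: [-1.5, 0.3, 5.5]
grip_width: 13.5
```

Emit:
arm_command(
  increments=[
    [[0,0,-1],[0,0,0],-1],
    [[0,0,-1.5],[0,0,0],-1],
    [[0,0,-2],[0,0,0],-1],
    [[0,0,-2.5],[0,0,0],-1],
    [[0,0,-2.5],[0,0,0],-1],
    [[0,0,0],[0,0,0],-1],
    [[0,0,0],[0,0,0],-1],
  ],
  force=50,
)

```text
clock: 4.2
position: [536.8, 296.6, 173.2]
ee_rot: [-0.0, -0.175, 0.985, -0.0]
force: [-0.4, -0.1, -0.1]
grip_width: 13.5
```

Run:
```python
from h import *
from plant import *
plan([573.5,44.9,172],0.055+np.pi/2,8);s=state();print(s["clock"],s["force"],s["grip_width"])
```

```text
at [536.8 296.6 173.2] a 1.9219 J [ 0.5   0.4   1.71 -0.    1.03 -1.42]
[[0.65, -3.11, 0.01], [0, 0, 0.037], 1]
[[0.54, -3.13, 0.01], [0, 0, 0.037], 1]
[[0.42, -3.15, 0.01], [0, 0, 0.037], 1]
[[0.3, -3.17, 0.01], [0, 0, 0.037], 1]
[[0.19, -3.17, 0.01], [0, 0, 0.037], 1]
[[0.07, -3.18, 0.01], [0, 0, 0.037], 1]
[[-0.05, -3.18, 0.01], [0, 0, 0.037], 1]
[[-0.17, -3.18, 0.01], [0, 0, 0.037], 1]
4.2 [-0.44398115 -0.07101372 -0.14382164] 13.47657292376681
```

Emit:
arm_command(
  increments=[
    [[0.65,-3.1,0],[0,0,0.037],-1],
    [[0.55,-3.1,0],[0,0,0.037],-1],
    [[0.4,-3.2,0],[0,0,0.037],-1],
    [[0.3,-3.2,0],[0,0,0.037],-1],
    [[0.2,-3.2,0],[0,0,0.037],-1],
    [[0.05,-3.2,0],[0,0,0.037],-1],
    [[-0.05,-3.2,0],[0,0,0.037],-1],
    [[-0.15,-3.1,0],[0,0,0.037],-1],
    [[0,0,0],[0,0,0],-1],
    [[0,0,0],[0,0,0],-1],
  ],
)

```text
clock: 5.45
position: [573.4, 45.2, 172.8]
ee_rot: [-0.001, -0.028, 1.0, 0.0]
force: [-0.2, -0.4, -1.5]
grip_width: 14.1
```

Run:
```python
from h import *
from plant import *
plan([573.5,44.9,150],0.055+np.pi/2,1);s=state();print(s["clock"],s["force"],s["grip_width"])
for n in("scene","top"):
    c=capture(n);np.savez(f"pics/{n}2.npz",**c)
a=np.load("pics/scene2.npz")["image"][135:255,180:340];b=np.load("pics/top2.npz")["image"][110:230,190:350]
f=lambda i:cv2.convertScaleAbs(cv2.resize(i[:,:,::-1],(400,300),interpolation=cv2.INTER_CUBIC),alpha=1.3)
cv2.imwrite("pics/c3.png",np.hstack([f(a),f(b)]))
```

```text
at [573.4  45.2 172.8] a 1.626 J [ 0.08  0.34  1.8   0.    1.   -1.55]
[[-0.01, -0.03, 2.28], [0, 0, 0.0], 1]
5.45 [-0.2392006  -0.38145452 -1.46873834] 14.136476401269862
```

View pics/c3.png

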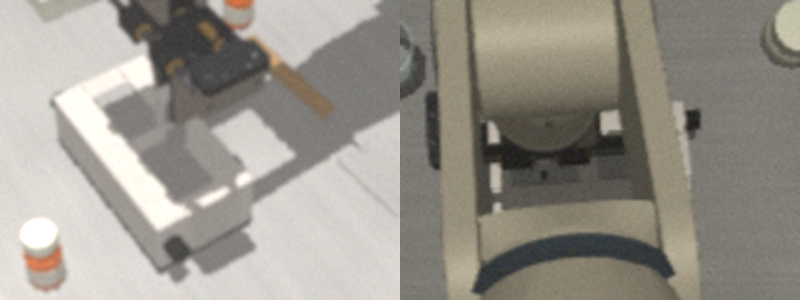

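The gauge is held above the left jaws, which are shaded in the scene crop at about (175,165). From here I go by feel.

Emit:
arm_command(
  increments=[
    [[0,0,1],[0,0,0],-1],
    [[0,0,0.9],[0,0,0],-1],
    [[0,0,0.4],[0,0,0],-1],
    [[0,0,0],[0,0,0],-1],
    [[0,0,0],[0,0,0],-1],
  ],
)

```text
clock: 6.18
position: [574.1, 44.9, 150.7]
ee_rot: [0.0, -0.028, 1.0, -0.0]
force: [0.2, 0.4, -0.4]
grip_width: 13.5
```

Emit:
arm_command(
  increments=[
    [[0,0,0.1],[0,0,0],-1],
    [[0,0,0.1],[0,0,0],-1],
    [[0,0,0.1],[0,0,0],-1],
    [[0,0,0],[0,0,0],-1],
  ],
)

```text
clock: 6.68
position: [573.9, 44.8, 147.5]
ee_rot: [-0.0, -0.028, 1.0, -0.0]
force: [-0.4, 0.5, -1.0]
grip_width: 13.6
```

Emit:
arm_command(
  increments=[
    [[0,0,0.1],[0,0,0],-1],
    [[0,0,0.1],[0,0,0],-1],
    [[0,0,0],[0,0,0],-1],
  ],
)

```text
clock: 7.05
position: [573.8, 44.9, 145.4]
ee_rot: [-0.0, -0.028, 1.0, 0.0]
force: [-0.2, 0.5, -1.6]
grip_width: 13.4
```

Emit:
arm_command(
  increments=[
    [[0,0,0.1],[0,0,0],-1],
    [[0,0,0.1],[0,0,0],-1],
    [[0,0,0],[0,0,0],-1],
  ],
)

```text
clock: 7.42
position: [573.8, 44.9, 143.5]
ee_rot: [-0.0, -0.028, 1.0, -0.0]
force: [-0.4, -0.2, -1.4]
grip_width: 14.0
```

Emit:
arm_command(
  increments=[
    [[0,0,0.05],[0,0,0],-1],
    [[0,0,0.05],[0,0,0],-1],
    [[0,0,0],[0,0,0],-1],
  ],
)

```text
clock: 7.8
position: [573.9, 44.9, 142.5]
ee_rot: [-0.0, -0.028, 1.0, -0.0]
force: [0.3, -1.2, -1.5]
grip_width: 13.8
```

Emit:
arm_command(
  increments=[
    [[0,0,0.05],[0,0,0],-1],
    [[0,0,0.05],[0,0,0],-1],
    [[0,0,0],[0,0,0],-1],
  ],
)

```text
clock: 8.18
position: [573.9, 44.9, 141.5]
ee_rot: [-0.0, -0.028, 1.0, 0.0]
force: [-0.2, -0.5, -0.8]
grip_width: 13.5
```

Emit:
arm_command(
  increments=[
    [[0,0,0.05],[0,0,0],-1],
    [[0,0,0.05],[0,0,0],-1],
    [[0,0,0],[0,0,0],-1],
  ],
)

```text
clock: 8.55
position: [573.9, 44.9, 140.5]
ee_rot: [-0.0, -0.028, 1.0, 0.0]
force: [0.4, 0.5, -1.1]
grip_width: 13.8
```

Emit:
arm_command(
  increments=[
    [[0,0,0.1],[0,0,0],-1],
    [[0,0,0.1],[0,0,0],-1],
    [[0,0,0],[0,0,0],-1],
  ],
)

```text
clock: 8.93
position: [573.8, 44.9, 138.4]
ee_rot: [-0.0, -0.028, 1.0, -0.0]
force: [0.6, 0.4, -0.4]
grip_width: 13.9
```

Emit:
arm_command(
  increments=[
    [[0,0,0.1],[0,0,0],-1],
    [[0,0,0.1],[0,0,0],-1],
    [[0,0,0],[0,0,0],-1],
  ],
)

```text
clock: 9.3
position: [573.8, 44.9, 136.5]
ee_rot: [-0.0, -0.028, 1.0, -0.0]
force: [0.3, -0.3, -1.7]
grip_width: 13.9
```

Emit:
arm_command(
  increments=[
    [[0,0,0.1],[0,0,0],-1],
    [[0,0,0.1],[0,0,0],-1],
    [[0,0,0],[0,0,0],-1],
  ],
)

```text
clock: 9.68
position: [573.8, 44.9, 134.5]
ee_rot: [-0.0, -0.028, 1.0, 0.0]
force: [0.8, -0.2, -0.9]
grip_width: 13.9
```

Emit:
arm_command(
  increments=[
    [[0,0,0.1],[0,0,0],-1],
    [[0,0,0.1],[0,0,0],-1],
    [[0,0,0.1],[0,0,0],-1],
    [[0,0,0.1],[0,0,0],-1],
    [[0,0,0],[0,0,0],-1],
  ],
)

```text
clock: 10.3
position: [573.9, 44.8, 130.5]
ee_rot: [-0.0, -0.028, 1.0, -0.0]
force: [0.1, 0.0, -0.9]
grip_width: 13.8
```

Emit:
arm_command(
  increments=[
    [[0,0,0.1],[0,0,0],-1],
    [[0,0,0.1],[0,0,0],-1],
    [[0,0,0],[0,0,0],-1],
  ],
)

```text
clock: 10.68
position: [573.9, 44.8, 128.5]
ee_rot: [-0.0, -0.028, 1.0, -0.0]
force: [0.3, -0.2, -1.2]
grip_width: 13.6
```

Emit:
arm_command(
  increments=[
    [[0,0,0.05],[0,0,0],-1],
    [[0,0,0.05],[0,0,0],-1],
    [[0,0,0],[0,0,0],-1],
  ],
)

```text
clock: 11.05
position: [573.9, 44.9, 127.6]
ee_rot: [-0.0, -0.028, 1.0, 0.0]
force: [-0.2, -0.8, -0.4]
grip_width: 13.7
```

Emit:
arm_command(
  increments=[
    [[0,0,0.05],[0,0,0],-1],
    [[0,0,0.05],[0,0,0],-1],
    [[0,0,0],[0,0,0],-1],
  ],
)

```text
clock: 11.42
position: [573.9, 44.9, 126.5]
ee_rot: [-0.0, -0.028, 1.0, -0.0]
force: [-0.5, 0.0, -0.8]
grip_width: 13.5
```

Emit:
arm_command(
  increments=[
    [[0,0,0.05],[0,0,0],-1],
    [[0,0,0.05],[0,0,0],-1],
    [[0,0,0],[0,0,0],-1],
  ],
)

```text
clock: 11.8
position: [573.9, 44.9, 125.5]
ee_rot: [-0.0, -0.028, 1.0, 0.0]
force: [-0.1, 0.2, -0.7]
grip_width: 13.4
```

Emit:
arm_command(
  increments=[
    [[0,0,0.05],[0,0,0],-1],
    [[0,0,0.05],[0,0,0],-1],
    [[0,0,0],[0,0,0],-1],
  ],
)

```text
clock: 12.18
position: [574.0, 44.9, 125.1]
ee_rot: [0.0, -0.028, 1.0, -0.0]
force: [-0.9, 0.1, 4.3]
grip_width: 13.3
```

Emit:
arm_command(
  increments=[
    [[0,0,0.05],[0,0,0],-1],
    [[0,0,0.05],[0,0,0],-1],
    [[0,0,0],[0,0,0],-1],
  ],
)

```text
clock: 12.55
position: [574.2, 44.9, 124.9]
ee_rot: [0.0, -0.028, 1.0, 0.0]
force: [-3.7, -0.0, 12.9]
grip_width: 13.7
```

Emit:
arm_command(
  increments=[
    [[0,0,0.05],[0,0,0],-1],
    [[0,0,0.05],[0,0,0],-1],
    [[0,0,0],[0,0,0],-1],
  ],
)

```text
clock: 12.92
position: [574.3, 44.9, 124.7]
ee_rot: [0.0, -0.028, 1.0, 0.0]
force: [-6.9, -0.1, 21.5]
grip_width: 13.6
```

The left gap stops the blade about 19 mm down, so it is the pinched one. I'll withdraw straight up and go to the right gap.

Emit:
arm_command(
  increments=[
    [[0,0,-0.3],[0,0,0],-1],
    [[0,0,-0.5],[0,0,0],-1],
    [[0,0,-1.0],[0,0,0],-1],
    [[0,0,-1.3],[0,0,0],-1],
    [[0,0,-1.2],[0,0,0],-1],
    [[0,0,0],[0,0,0],-1],
    [[0,0,0],[0,0,0],-1],
  ],
)

```text
clock: 13.8
position: [573.8, 44.9, 165.5]
ee_rot: [-0.0, -0.028, 1.0, -0.0]
force: [-0.1, 0.9, -1.4]
grip_width: 13.2
```

Run:
```python
from h import *
from plant import *
plan([578,-41.9,152],0.055+np.pi/2,5);s=state();print(s["clock"],s["force"],s["grip_width"])
for n in("scene","top"):
    c=capture(n);np.savez(f"pics/{n}3.npz",**c)
a=np.load("pics/scene3.npz")["image"][135:255,180:340];b=np.load("pics/scene2.npz")["image"][135:255,180:340]
f=lambda i:cv2.convertScaleAbs(cv2.resize(i[:,:,::-1],(400,300),interpolation=cv2.INTER_CUBIC),alpha=1.3)
cv2.imwrite("pics/c4.png",np.hstack([f(a),f(b)]))
```

```text
at [573.8  44.9 165.5] a 1.626 J [ 0.08  0.35  1.8  -0.    0.99 -1.55]
[[0.01, -1.74, 0.27], [0, 0, 0.0], 1]
[[0.01, -1.74, 0.27], [0, 0, 0.0], 1]
[[0.01, -1.74, 0.27], [0, 0, 0.0], 1]
[[0.01, -1.74, 0.27], [0, 0, 0.0], 1]
[[0.01, -1.74, 0.27], [0, 0, 0.0], 1]
13.8 [-0.09373462  0.87883278 -1.43236252] 13.233849235307751
```

View pics/c4.png

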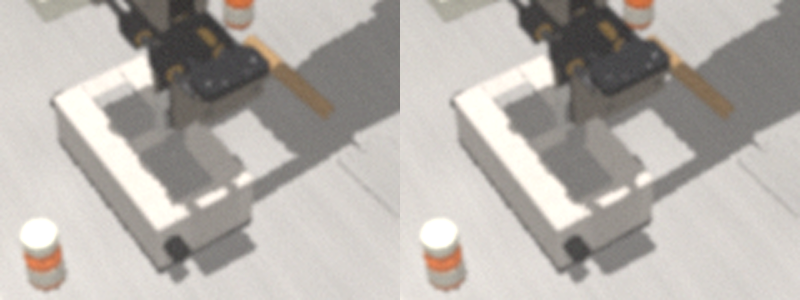

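The sealer and its surroundings are unchanged between the two frames (vial at (40,255) in both). Moving to the right gap.

Emit:
arm_command(
  increments=[
    [[0,-1.5,0],[0,0,0],-1],
    [[0,-2,0],[0,0,0],-1],
    [[0,-2,0],[0,0,0],-1],
    [[0,-2,0],[0,0,0],-1],
    [[0,-1.2,0.5],[0,0,0],-1],
    [[0,0,0.7],[0,0,0],-1],
    [[0,0,0.4],[0,0,0],-1],
    [[0,0,0],[0,0,0],-1],
    [[0,0,0],[0,0,0],-1],
  ],
)

```text
clock: 15.02
position: [578.8, -41.5, 149.6]
ee_rot: [0.0, -0.028, 1.0, 0.0]
force: [-0.0, 0.3, -1.0]
grip_width: 13.5
```

Emit:
arm_command(
  increments=[
    [[0,0,0.1],[0,0,0],-1],
    [[0,0,0.1],[0,0,0],-1],
    [[0,0,0.1],[0,0,0],-1],
    [[0,0,0],[0,0,0],-1],
  ],
)

```text
clock: 15.52
position: [578.6, -42.0, 146.5]
ee_rot: [-0.0, -0.028, 1.0, -0.0]
force: [0.1, -0.3, -0.8]
grip_width: 13.5
```

Emit:
arm_command(
  increments=[
    [[0,0,0.1],[0,0,0],-1],
    [[0,0,0.1],[0,0,0],-1],
    [[0,0,0],[0,0,0],-1],
  ],
)

```text
clock: 15.9
position: [578.6, -42.0, 144.5]
ee_rot: [-0.0, -0.028, 1.0, 0.0]
force: [0.0, -0.3, -0.9]
grip_width: 14.2
```

Emit:
arm_command(
  increments=[
    [[0,0,0.1],[0,0,0],-1],
    [[0,0,0.1],[0,0,0],-1],
    [[0,0,0],[0,0,0],-1],
  ],
)

```text
clock: 16.27
position: [578.6, -42.0, 142.5]
ee_rot: [-0.0, -0.028, 1.0, -0.0]
force: [-0.3, 0.6, -1.4]
grip_width: 13.7
```

Emit:
arm_command(
  increments=[
    [[0,0,0.1],[0,0,0],-1],
    [[0,0,0.1],[0,0,0],-1],
    [[0,0,0],[0,0,0],-1],
  ],
)

```text
clock: 16.65
position: [578.6, -42.0, 140.5]
ee_rot: [-0.0, -0.028, 1.0, -0.0]
force: [0.6, -0.5, -1.5]
grip_width: 13.7
```

Emit:
arm_command(
  increments=[
    [[0,0,0.1],[0,0,0],-1],
    [[0,0,0.1],[0,0,0],-1],
    [[0,0,0],[0,0,0],-1],
  ],
)

```text
clock: 17.02
position: [578.7, -42.0, 138.5]
ee_rot: [-0.0, -0.028, 1.0, -0.0]
force: [0.0, -0.3, -1.6]
grip_width: 13.8
```

Entered here too. Going on down; the seat is expected near TCP z 106.

Emit:
arm_command(
  increments=[
    [[0,0,0.1],[0,0,0],-1],
    [[0,0,0.1],[0,0,0],-1],
    [[0,0,0.1],[0,0,0],-1],
    [[0,0,0.1],[0,0,0],-1],
    [[0,0,0],[0,0,0],-1],
  ],
)

```text
clock: 17.65
position: [578.7, -42.0, 134.5]
ee_rot: [-0.0, -0.028, 1.0, -0.0]
force: [0.5, -1.4, -1.3]
grip_width: 13.8
```

Emit:
arm_command(
  increments=[
    [[0,0,0.1],[0,0,0],-1],
    [[0,0,0.1],[0,0,0],-1],
    [[0,0,0.1],[0,0,0],-1],
    [[0,0,0.1],[0,0,0],-1],
    [[0,0,0],[0,0,0],-1],
  ],
)

```text
clock: 18.27
position: [578.6, -42.0, 130.5]
ee_rot: [-0.0, -0.028, 1.0, 0.0]
force: [-0.4, 0.9, -1.1]
grip_width: 13.7
```

Emit:
arm_command(
  increments=[
    [[0,0,0.1],[0,0,0],-1],
    [[0,0,0.1],[0,0,0],-1],
    [[0,0,0.1],[0,0,0],-1],
    [[0,0,0],[0,0,0],-1],
  ],
)

```text
clock: 18.77
position: [578.7, -42.0, 127.5]
ee_rot: [-0.0, -0.028, 1.0, -0.0]
force: [0.6, -1.1, -1.8]
grip_width: 13.5
```

Emit:
arm_command(
  increments=[
    [[0,0,0.1],[0,0,0],-1],
    [[0,0,0.1],[0,0,0],-1],
    [[0,0,0.1],[0,0,0],-1],
    [[0,0,0],[0,0,0],-1],
  ],
)

```text
clock: 19.27
position: [578.6, -42.0, 124.5]
ee_rot: [-0.0, -0.028, 1.0, 0.0]
force: [0.8, -0.7, -0.8]
grip_width: 13.8
```

Emit:
arm_command(
  increments=[
    [[0,0,0.1],[0,0,0],-1],
    [[0,0,0.1],[0,0,0],-1],
    [[0,0,0.1],[0,0,0],-1],
    [[0,0,0],[0,0,0],-1],
  ],
)

```text
clock: 19.77
position: [578.6, -42.0, 121.5]
ee_rot: [-0.0, -0.028, 1.0, -0.0]
force: [0.9, -0.3, -1.2]
grip_width: 13.9
```

Emit:
arm_command(
  increments=[
    [[0,0,0.1],[0,0,0],-1],
    [[0,0,0.1],[0,0,0],-1],
    [[0,0,0.1],[0,0,0],-1],
    [[0,0,0],[0,0,0],-1],
  ],
)

```text
clock: 20.27
position: [578.7, -42.0, 118.5]
ee_rot: [-0.0, -0.028, 1.0, -0.0]
force: [0.3, -1.1, -1.3]
grip_width: 13.6
```

Emit:
arm_command(
  increments=[
    [[0,0,0.1],[0,0,0],-1],
    [[0,0,0.1],[0,0,0],-1],
    [[0,0,0.1],[0,0,0],-1],
    [[0,0,0.1],[0,0,0],-1],
    [[0,0,0],[0,0,0],-1],
  ],
)

```text
clock: 20.9
position: [578.6, -42.0, 114.5]
ee_rot: [-0.0, -0.028, 1.0, 0.0]
force: [0.0, 0.0, -1.4]
grip_width: 14.0
```

Emit:
arm_command(
  increments=[
    [[0,0,0.1],[0,0,0],-1],
    [[0,0,0.1],[0,0,0],-1],
    [[0,0,0.1],[0,0,0],-1],
    [[0,0,0.1],[0,0,0],-1],
    [[0,0,0],[0,0,0],-1],
  ],
)

```text
clock: 21.52
position: [578.7, -42.0, 110.5]
ee_rot: [-0.0, -0.028, 1.0, -0.0]
force: [0.1, -0.7, -1.8]
grip_width: 13.9
```

Emit:
arm_command(
  increments=[
    [[0,0,0.1],[0,0,0],-1],
    [[0,0,0.1],[0,0,0],-1],
    [[0,0,0],[0,0,0],-1],
  ],
)

```text
clock: 21.9
position: [578.7, -42.0, 108.5]
ee_rot: [-0.0, -0.028, 1.0, -0.0]
force: [0.5, -0.7, -1.7]
grip_width: 13.5
```

Emit:
arm_command(
  increments=[
    [[0,0,0.1],[0,0,0],-1],
    [[0,0,0.1],[0,0,0],-1],
    [[0,0,0],[0,0,0],-1],
  ],
)

```text
clock: 22.28
position: [578.6, -42.0, 106.5]
ee_rot: [-0.0, -0.028, 1.0, 0.0]
force: [0.0, -1.4, -1.1]
grip_width: 13.8
```

Emit:
arm_command(
  increments=[
    [[0,0,0.05],[0,0,0],-1],
    [[0,0,0.05],[0,0,0],-1],
    [[0,0,0],[0,0,0],-1],
  ],
)

```text
clock: 22.65
position: [578.7, -42.0, 106.2]
ee_rot: [0.0, -0.028, 1.0, -0.0]
force: [-1.8, -0.2, 5.3]
grip_width: 14.0
```

Contact at z 106.2, as computed for a seated shoulder. One more gentle press, then release slowly.

Emit:
arm_command(
  increments=[
    [[0,0,0.05],[0,0,0],-1],
    [[0,0,0.05],[0,0,0],-1],
    [[0,0,0],[0,0,0],-1],
  ],
)

```text
clock: 23.02
position: [578.8, -42.0, 106.1]
ee_rot: [0.0, -0.028, 1.0, -0.0]
force: [-4.2, 0.4, 15.6]
grip_width: 14.0
```

Emit:
arm_command(
  increments=[
    [[0,0,-0.05],[0,0,0],-1],
    [[0,0,-0.05],[0,0,0],-1],
    [[0,0,0],[0,0,0],-0.6],
    [[0,0,0],[0,0,0],-0.4],
    [[0,0,0],[0,0,0],-0.2],
    [[0,0,0],[0,0,0],0],
    [[0,0,0],[0,0,0],0],
  ],
)

```text
clock: 23.9
position: [578.7, -42.0, 105.5]
ee_rot: [-0.0, -0.028, 1.0, -0.0]
force: [-0.9, -0.6, -0.3]
grip_width: 45.9
```

Emit:
arm_command(
  increments=[
    [[0,0,-1],[0,0,0],0],
    [[0,0,-2],[0,0,0],0],
    [[0,0,-3],[0,0,0],0],
    [[0,0,-4],[0,0,0],0],
    [[0,0,-4],[0,0,0],0],
    [[4,0,-3],[0,0,0],0],
    [[5,0,0],[0,0,0],0],
    [[5,0,0],[0,0,0],0],
    [[5,0,0],[0,0,0],0],
    [[0,0,0],[0,0,0],0],
  ],
)

```text
clock: 25.15
position: [386.3, -52.5, 276.2]
ee_rot: [0.0, -0.027, 1.0, -0.0]
force: [0.3, -0.3, 1.2]
grip_width: 46.4
```

Emit:
arm_command(
  increments=[
    [[0,-5,0],[0,0,0],0],
    [[0,-5,0],[0,0,0],0],
    [[0,-5,0],[0,0,0],0],
    [[0,-5,0],[0,0,0],0],
    [[0,-5,0],[0,0,0],0],
    [[0,0,0],[0,0,0],0],
    [[0,0,0],[0,0,0],0],
  ],
)

```text
clock: 26.02
position: [403.2, -302.0, 275.5]
ee_rot: [-0.0, -0.027, 1.0, 0.0]
force: [0.9, 0.1, -0.4]
grip_width: 45.9
```

Run:
```python
from h import *
from plant import *
s=state();print(s["clock"],s["force"],s["position"])
for n in("scene","top"):
    c=capture(n);np.savez(f"pics/{n}4.npz",**c)
a=np.load("pics/scene4.npz")["image"][135:255,180:340];b=np.load("pics/top4.npz")["image"][110:230,190:350]
f=lambda i:cv2.convertScaleAbs(cv2.resize(i[:,:,::-1],(400,300),interpolation=cv2.INTER_CUBIC),alpha=1.2)
cv2.imwrite("pics/c5.png",np.hstack([f(a),f(b)]))
cv2.imwrite("pics/top4.png",np.load("pics/top4.npz")["image"][:,:,::-1])
```

```text
26.025 [ 0.93179791  0.07240906 -0.4125397 ] [ 403.17549076 -302.03854253  275.51117077]
```

View pics/c5.png

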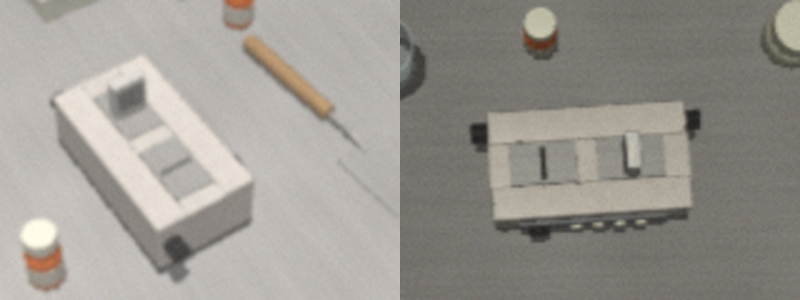

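View pics/top4.png

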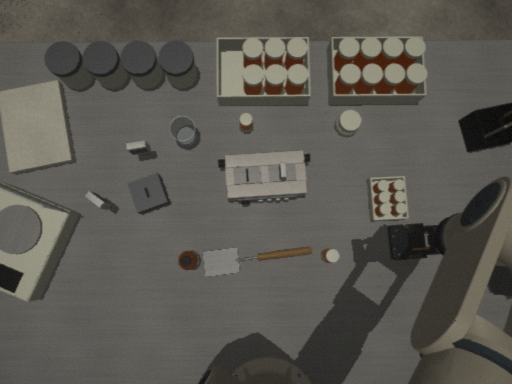

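The gauge stands upright in the right gap with its handle on the jaws (top view, about (283,171)). The stand is empty at (148,193). Both vials, the jar, the bottle, the beaker and the spatula are where they were.

```bash
python3 -c "
from plant import *
print(close_job())"
```

```text
the job is handed in; nothing more can be done
None
```

The gauge is standing upright, fully home and released in the right gap, and the job is handed in. The clock read 26 s when I took the last picture, just before handing in.

- **Left gap (tested first):** the blade stopped hard about 19 mm down, so this is the pinched one. The highest reading was 21.5 N, well under the 45 N limit.
- **Right gap (tested second):** the blade went down its full length. Contact came at TCP z 106.2, exactly where I had calculated the handle would sit on the jaws. I pressed to 15.6 N to confirm, then let go and backed the arm off.
- **Final pictures:** the stand is empty, and all six bystanders and the look-alikes show no visible movement. The gripper is well clear of everything.
- **One measurement disagreed:** in the pictures the two gaps were about 87 mm apart, not the nominal 82 mm, which fits the stated offsets. The blade went into both at the measured positions without a search, with sideways readings within about 1.5 N during the descents.

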